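Unlock the medicine box and hold the key turned

ROBOT

A 7-joint arm with a two-finger parallel gripper is mounted at the origin on a cart in front of the work surface, level with it; the furniture and walls round the work are solid. World frame = base frame: x ahead of the robot, y to its left, z up, the work surface at z = 0. Lengths are in m, angles in rad, forces in N, time in s.
With the tool pointing down it reaches from about 0.425 to 0.875 m from the base axis. Payload 9.9 kg.
Tool frame: the origin (TCP) lies midway between the tips of the shut fingers; the grasp point (between the pads) lies 19 mm behind it (manip.tcp_to_grasp is the distance from the TCP to the grasp point, in m); z points along the fingers, y is the line along which they close (so a half turn about z gives the same grasp; the last joint's range is limited). The gripper opens to 85 mm and grips with 20 to 120 N. Pads are 22 mm wide; open, the fingers measure 114 mm over their backs; the gripper's body (76 mm by 85 mm) begins 54 mm behind the grasp point. The pads swing forward as they close: fully open they stand 13 mm farther back than shut.
Start: joints at [-1.335, 0.576, 0.025, 1.437, -0.015, 1.129, -0.057], TCP at [0.212, 0.641, 0.231] pointing down, gripper open.
Joint ranges: [-2.76, 2.76], [-0.34, 2.15], [-1.52, 1.57], [0.19, 2.46], [-1.09, 4.23], [0.17, 1.99], [-2.82, 2.82]. Speed limits (rad/s): [2.22, 2.22, 3.01, 3.01, 3.14, 3.14, 3.14].

INTERFACE

Orientations are given as [roll, pitch, yaw] about the fixed x, y, z axes, in that order (R = Rz(yaw) Ry(pitch) Rx(roll)).
In Python, from plant import manip, imaging gives the robot as it stands. The module is installed in compiled form; this text tells all that it offers.
- The arm moves only by the tool drive_tool, never from a script. Its argument "targets" is a list of rows, each a list of 7 numbers: the shift along the tool's x, y, z scaled (see below), then the turn, a rotation vector about the tool's x, y, z scaled (see below), then the opening, from 0 (shut) to 1 (fully open). In form: [[tx, ty, tz, rx, ry, rz, fingers], ...]. A call has 1 to 10 rows; each row is the pose to reach, as a shift and turn from the pose commanded when the call began, along the tool's axes at that moment; what a row does not reach only later rows make up. The controller multiplies each number of a shift by 0.1 m and each number of a turn by 60 degrees. A row lasts 1/10 s, in which the tool goes at most 50 mm and 8.59 degrees, less where a joint would pass 70% of its speed; a pose out of reach is approached as far as the arm can. A call with a number of a shift or a turn outside -1 to 1 is refused whole. A call with a gripper value outside its range is refused whole. The fingers move at their own pace and stop on an object; "newtons" is the grip in N (left out, the last holds). Time passes only in rows, so rows that repeat a pose let the fingers close. It gives the time, the measured TCP pose, the force, the opening and the grip force at its end, in the units of the state.
- manip.get_state(): the state, without advancing time (a new reading comes with each control period).
- imaging.get_image(name): name is "side" or "top" or "wrist"; returns (picture, depth): 420x560x3 uint8, blue, green, red; 420x560 float32, m along the optical axis (not along the pixel's ray), 0 where there is no reading.
- imaging.camera_model(name): a dict with "fx", "fy", "cx", "cy" (pixels), "k1" (the pictures are not rectified: a ray, as slopes to the right and down, at radius r is drawn at 1 + k1 r^2 times it, then the intrinsics apply), "extrinsics" (4x4, takes a point from camera to world coordinates). Camera axes: x right, y down, z forward; pixel columns grow to the right and rows downward; lengths in m; the calibration is good to about 2 mm. A picture is of the moment at which its call begins: read the wrist's pose just before it. camera_model takes no time and is no camera call; for the wrist camera it gives the pose at the moment of the call.
- manip.job_done(): hands the job in; it is judged then, once.
The state is a dict: "clock": time; "joint_pos": joint angles; "qd": joint speeds; "joint_torque": joint torques, N m; "position": TCP position; "tool_rot": TCP orientation; "contact_force": force on the tool from outside, world axes, zero at the start; "torque": the same for the moment, N m; "width": finger opening in m; "finger_force": force on a finger pad.
Only numpy, scipy, OpenCV 4.12 (cv2) and the standard library are available. Lean on these libraries where they do the work, as an engineer would, in place of code of your own. Each camera call takes 0.05 s, during which the arm holds its last target. There are 200 camera calls.

TASK

Take the large round-headed key out of the wooden key block, put it down into the keyhole on top of the grey medicine box and work it all the way home past two sticky pins (a little wiggle helps; do not force it). Then turn it a quarter clockwise, seen from above, to its stop, so that the tongue swings off the lid; the lock springs back, so finish while still gripping the key and holding it turned, and I will lift the lid. Leave the small square-headed key in the block and the cup, jar, glass and spoon where they are.

Things in the scene. Friction and masses are not known exactly. Their poses are not given: they have to be found in the camera images.
- round_key: The key to use, steel, upright in a slot of the key block. Origin at its lower tip, z up, y across the bit. Bit 18 wide (y), 5 thick (x), 14 mm tall, lowest 4 mm tapered to 13 x 2. Round shank 5.4 mm up to 44 mm. Dark head: holed round disc 32 mm across, 9 thick, flat faces to +x and -x to grip, centre 60 mm above the tip. Same after half a turn about z. 40 g.
- square_key: The other key, to be left alone: smaller, 56 mm long, with a 20 mm square head 7 mm thick and a 12 mm wide bit; it stands in the other slot of the block. Origin at its lower tip.
- key_block: Fixed wooden block, 50 (x) x 132 (y) x 32 mm tall, origin at the centre of its underside. Two slots 24 mm deep, at y = +33 and -33 mm, 6.3 mm along x by 19.5 mm along y; which key stands in which varies. The key tips stand 8 mm above the worktop.
- medicine_box: Fixed grey steel box, 176 (x) x 192 (y) mm, lid hinged at its far (+x) side. Origin on the worktop below the axis of the lock. Front deck, 66 mm high, x -36 to 30 mm, carries a steel lock case 44 mm square, top 100 mm above the worktop; behind it the lid, top 70 mm high, with a handle bar 88 mm high at x = 95 mm.
- keyhole (a point): Centre of the keyhole mouth on the flat top of the lock case; axes as the box's. Slot 6.6 (x) x 19.6 (y) mm, its edge dished 3 mm wide all round. The key goes straight down 24 mm to the floor. The upper 6 mm is a fixed plate: the key turns only when more than 20 mm in. Two sprung sticky pins press on the bit's flats and catch it 12 and 18 mm down; passing each takes 10 to 20 N of push.
- lock (a joint): Turn of the lock, rad: 0 locked (tongue to +x of the box over the lid's edge, keyway along y); grows clockwise seen from above to its stop at 1.5 (tongue to -y, off the lid). A spring turns it back, 0.025 N m at 0, 0.10 N m at the stop. The key has some 0.1 rad of play in the keyway.
- lid (a joint): Opening angle of the lid, rad, 0 shut; it lies shut by its weight and the tongue keeps it down.
- copper_cup: Copper-coloured cup, 72 mm across, 79 mm tall, origin under its centre; bystander.
- honey_jar: Jar with a grey lid, 72 mm across, 87 mm tall, origin under its centre; bystander.
- tumbler: Glass tumbler, 80 mm across, 91 mm tall, origin under its centre; bystander.
- teaspoon: Steel teaspoon lying flat, 139 mm long, origin under its centre; bystander.

How it is judged:
By the outcome, as a careful person would: the job done as asked, in the order asked, and still so for the second after the job is handed in, while the arm keeps its last pose, push and grip.
It also fails if it takes over 48 s, if anything falls off the work surface, if the arm or the gripper's body presses on something with over 40 N, if the wrist force passes 120 N, or if a joint passes its speed limit or range.

## Working session

There is one attempt and no reset: what is moved stays moved. The work goes in short steps, Python scripts to look and compute and a tool call to move; the robot and the scene stay as the last step left them, time stands still between calls to the robot, and variables do not carry over. Pictures are saved under pics/ and viewed, at most 13 in all, crops included, and the job is handed in when it is done.

Besides the shell and the picture viewer there is one more tool, called after "Call:" as name(argument=value, ...) on one line, values as JSON. drive_tool: Moves the arm, as the interface text tells. Its arguments: {"type":"object","properties":{"targets":{"type":"array"},"newtons":{"type":"number"}},"required":["targets"]}

```bash
mkdir -p pics
cat > h.py <<'E'
import numpy as np, cv2
from plant import manip, imaging
def K(m): return np.array([[m['fx'],0,m['cx']],[0,m['fy'],m['cy']],[0,0,1.]])
def D(m): return np.array([m['k1'],0,0,0,0.])
def ray(m,u,v):
    p=cv2.undistortPoints(np.array([[[u,v]]],float),K(m),D(m))[0,0]
    E=np.array(m['extrinsics']); return E[:3,3],E[:3,:3]@np.array([p[0],p[1],1])
def onz(m,u,v,z):
    o,d=ray(m,u,v); return o+d*(z-o[2])/d[2]
def cloud(m,dep):
    v,u=np.mgrid[0:dep.shape[0],0:dep.shape[1]]
    p=cv2.undistortPoints(np.stack([u.ravel(),v.ravel()],1)[:,None].astype(float),K(m),D(m))[:,0]
    P=np.c_[p,np.ones(len(p))]*dep.ravel()[:,None]
    E=np.array(m['extrinsics']); W=P@E[:3,:3].T+E[:3,3]; W[dep.ravel()==0]=np.nan
    return W.reshape(*dep.shape,3)
def proj(m,W):
    E=np.linalg.inv(np.array(m['extrinsics'])); r=cv2.Rodrigues(E[:3,:3])[0]
    return cv2.projectPoints(np.array(W,float).reshape(-1,1,3),r,E[:3,3],K(m),D(m))[0][:,0]
E
python3 - <<'E'
from h import *
s=manip.get_state(); print(s, manip.tcp_to_grasp)
for n in ['top','side','wrist']:
    m=imaging.camera_model(n)
    p,d=imaging.get_image(n); cv2.imwrite(f'pics/{n}0.png',p); np.savez(f'{n}0.npz',p=p,d=d,**m)
    print(n,m['fx'],m['cx'],m['cy'],m['k1'],np.round(m['extrinsics'],3).tolist())
E
```

```text
{'clock': 0.0, 'joint_pos': array([-1.33478962,  0.57651613,  0.02483309,  1.43790096, -0.01499587,
        1.12898623, -0.05651643]), 'qd': array([-0.00018883, -0.00063196,  0.00104247, -0.00012803,  0.00041265,
        0.00044621,  0.00097449]), 'joint_torque': array([-6.80194580e-05, -7.65784407e+01,  2.25011788e+00, -2.85969615e+01,
        1.52780040e-02,  1.28633488e-02,  7.59867646e-06]), 'position': array([0.2120581 , 0.64035651, 0.23045563]), 'tool_rot': array([-3.13996847e+00,  8.21591043e-05,  2.82181477e+00]), 'contact_force': array([-0.05252275, -0.1110708 , -0.00642825]), 'torque': array([-0.05312889, -0.02952281, -0.00056774]), 'finger_force': 0.0, 'width': 0.08536305883821142} 0.0187
top 393.9106205717708 280.0588521742483 214.62443551443812 -0.09346517880226081 [[0.015, -0.985, 0.174, 0.349], [-1.0, -0.015, -0.002, -0.176], [0.005, -0.174, -0.985, 1.213], [0.0, 0.0, 0.0, 1.0]]
side 434.23091384039304 277.99909383059804 205.65081037889794 0.043179078627638624 [[1.0, -0.01, -0.012, 0.589], [0.004, -0.595, 0.803, -0.982], [-0.015, -0.803, -0.595, 0.707], [0.0, 0.0, 0.0, 1.0]]
wrist 340.9884470368772 281.56753793925634 210.64757598601514 -0.08510586946536444 [[0.314, 0.902, 0.296, 0.137], [0.95, -0.297, -0.1, 0.666], [-0.002, 0.312, -0.95, 0.373], [0.0, 0.0, 0.0, 1.0]]
```

View pics/top0.png

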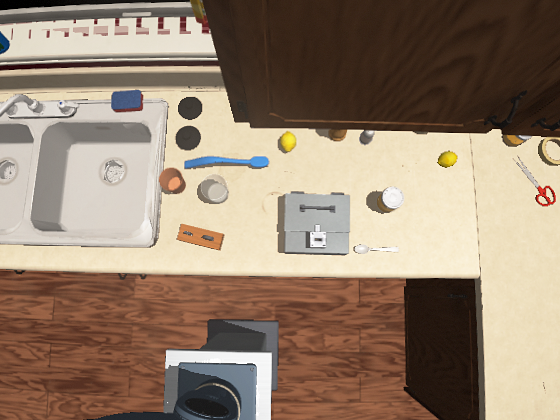

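View pics/side0.png

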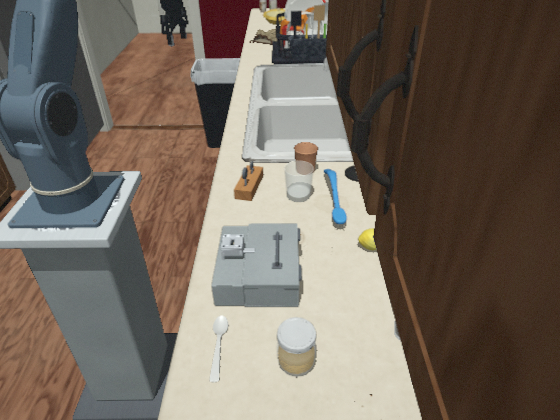

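The top view shows the wooden block near (200,236) with keys at (187,232) and (208,238), the lock case near (317,237) and the box below the cabinet edge. The side view shows the block at (249,182) and the lock at (232,243). Next I'll get coarse positions.

Run:
```python
from h import *
z=np.load('top0.npz'); p,d=z['p'],z['d']; m={k:z[k] for k in z.files}
for k in('fx','fy','cx','cy','k1'): m[k]=float(m[k])
W=cloud(m,d); hsv=cv2.cvtColor(p,cv2.COLOR_BGR2HSV)
print('block c',onz(m,200,236.5,.032),'keys',onz(m,187,232,.06),onz(m,208,238,.06),'lock',onz(m,317,237,.1))
r=slice(215,260),slice(170,232)
mask=((hsv[...,0]<18)&(hsv[...,1]>120))[r]; 
c=max(cv2.findContours(mask.astype(np.uint8),0,1)[0],key=cv2.contourArea); R=cv2.minAreaRect(c);print(R)
bx=cv2.boxPoints(R)+[170,215]; print([onz(m,*q,.032).round(3).tolist() for q in bx])
for (u0,u1,v0,v1) in [(175,225,220,252)]:
  S=W[v0:v1,u0:u1]; q=S[S[...,2]>.042]; print(len(q)); print(q[np.argsort(q[:,1])].round(3).tolist())
S=W[215:260,275:355]; q=S[(S[...,2]>.094)&(S[...,2]<.11)]; print(len(q),q.mean(0)); print(cv2.minAreaRect((q[:,:2]*1000).astype(np.float32)))
S=W[180:260,270:360]; q=S[(S[...,2]>.055)&(S[...,2]<.09)]; print(len(q),q.mean(0),cv2.minAreaRect((q[:,:2]*1000).astype(np.float32)))
crop=cv2.hconcat([cv2.resize(p[215:260,165:235],None,fx=5.6,fy=8,interpolation=2),cv2.resize(p[215:260,285:355],None,fx=5.6,fy=8,interpolation=2)])
w=np.load('wrist0.npz')['p']; cv2.imwrite('pics/c1.png',crop)
```

```text
block c [0.4872962  0.06265896 0.032     ] keys [0.49674633 0.09642599 0.06      ] [0.47998087 0.03305394 0.06      ] lock [ 0.48312785 -0.28427202  0.1       ]
((30.02941131591797, 21.38235092163086), (43.89894104003906, 16.73495864868164), 14.03624439239502)
[[0.478, 0.133, 0.032], [0.528, 0.124, 0.032], [0.497, -0.008, 0.032], [0.448, 0.002, 0.032]]
62
[[0.479, 0.016, 0.074], [0.482, 0.016, 0.072], [0.477, 0.017, 0.067], [0.476, 0.019, 0.074], [0.479, 0.019, 0.075], [0.482, 0.019, 0.072], [0.478, 0.02, 0.081], [0.475, 0.021, 0.077], [0.481, 0.021, 0.076], [0.483, 0.023, 0.084], [0.48, 0.023, 0.082], [0.478, 0.023, 0.081], [0.475, 0.024, 0.08], [0.477, 0.026, 0.085], [0.481, 0.026, 0.081], [0.484, 0.027, 0.078], [0.477, 0.028, 0.085], [0.483, 0.029, 0.086], [0.48, 0.029, 0.083], [0.477, 0.03, 0.062], [0.486, 0.032, 0.087], [0.48, 0.032, 0.085], [0.483, 0.032, 0.085], [0.477, 0.032, 0.083], [0.477, 0.033, 0.058], [0.483, 0.035, 0.084], [0.486, 0.035, 0.084], [0.477, 0.035, 0.081], [0.48, 0.035, 0.082], [0.48, 0.037, 0.086], [0.483, 0.038, 0.084], [0.486, 0.039, 0.08], [0.478, 0.039,
[... 261 characters left out ...]
 [0.496, 0.089, 0.064], [0.494, 0.09, 0.063], [0.491, 0.09, 0.061], [0.496, 0.092, 0.065], [0.494, 0.093, 0.061], [0.492, 0.095, 0.054], [0.496, 0.095, 0.065], [0.493, 0.095, 0.064], [0.5, 0.097, 0.059], [0.493, 0.098, 0.065], [0.496, 0.098, 0.065], [0.499, 0.099, 0.062], [0.492, 0.099, 0.047], [0.499, 0.101, 0.067], [0.493, 0.101, 0.063], [0.496, 0.102, 0.064], [0.499, 0.105, 0.063], [0.497, 0.106, 0.059]]
195 [ 0.47734693 -0.28574849  0.09939794]
((476.7380065917969, -285.94073486328125), (37.60520935058594, 43.239994049072266), 89.76766204833984)
3679 [ 0.53229581 -0.28684697  0.06870364] ((532.784912109375, -287.18756103515625), (191.00416564941406, 183.2973175048828), 89.25518798828125)
```

View pics/wrist0.png

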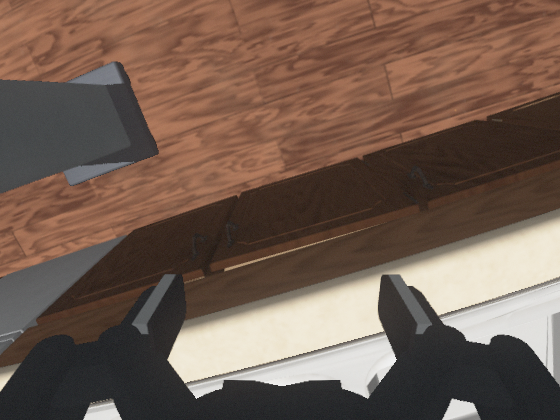

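The wrist view shows only the sink edge and the fingers, with nothing useful in it. The block is at about (0.488,0.063) with yaw about -13°, the round key at about (0.482,0.032), and the lock at about (0.477,-0.286). I'm starting to move.

Call:
drive_tool(targets=[[-0.45,-0.5,0,0,0,0,1],[-0.8,-0.9,0,0,0,0,1],[-0.9,-1,0,0,0,0,1],[-0.9,-1,0,0,0,0,1]])

```text
clock: 0.55
position: [0.2697, 0.5126, 0.2317]
tool_rot: [-3.14, 0.002, 2.815]
contact_force: [1.2, 0.2, 0.5]
width: 0.0854
finger_force: 0.0
```

Call:
drive_tool(targets=[[-0.35,-0.35,0,0,0,0,1],[-0.7,-0.7,0,0,0,0,1],[-0.9,-1,0,0,0,0,1]])

```text
clock: 0.85
position: [0.3218, 0.3921, 0.2311]
tool_rot: [-3.141, 0.001, 2.82]
contact_force: [0.7, -0.5, 0.4]
width: 0.0852
finger_force: 0.0
```

Call:
drive_tool(targets=[[-0.35,-0.35,0,0,0,0,1],[-0.7,-0.7,0,0,0,0.15,1],[-0.9,-1,0,0,0,0.3,1],[-0.9,-1,0,0,0,0.43,1],[-0.9,-1,0,0,0,0.57,1],[-0.9,-1,0,0,0,0.7,1],[-0.9,-1,0,0,0,0.7,1]])

```text
clock: 1.55
position: [0.3741, 0.2717, 0.2313]
tool_rot: [3.142, 0.0, 2.087]
contact_force: [-0.3, 0.0, -0.8]
width: 0.0853
finger_force: 0.0
```

Call:
drive_tool(targets=[[-0.45,-0.05,0.1,0,0,0,1],[-0.9,-0.1,0.2,0,0,0,1],[-1,-0.1,0.3,0,0,0,1]])

```text
clock: 1.85
position: [0.4164, 0.1752, 0.2012]
tool_rot: [3.141, 0.002, 2.089]
contact_force: [0.5, 0.5, -1.3]
width: 0.0856
finger_force: 0.0
```

Call:
drive_tool(targets=[[-0.45,-0.1,0,0,0,0.14,1],[-0.9,-0.1,0,0,0,0.28,1],[-1,-0.1,0,0,0,0.42,1],[-1,-0.1,0,0,0,0.56,1],[-1,-0.1,0,0,0,0.7,1],[-1,-0.1,0,0,0,0.71,1],[-1,-0.1,0,0,0,0.71,1]])

```text
clock: 2.55
position: [0.4558, 0.0879, 0.2012]
tool_rot: [-3.141, 0.0, 1.352]
contact_force: [-0.3, -0.2, 0.3]
width: 0.0855
finger_force: 0.0
```

Run:
```python
from h import *
s=manip.get_state(); print(s['position'],s['tool_rot'],s['joint_pos'])
m=imaging.camera_model('wrist'); p,d=imaging.get_image('wrist'); cv2.imwrite('pics/w1.png',p); np.savez('w1.npz',p=p,d=d,**m)
W=cloud(m,d)
q=W[(W[...,2]>.026)&(W[...,2]<.038)&(abs(W[...,0]-.488)<.12)&(abs(W[...,1]-.06)<.12)]
print('block',cv2.minAreaRect((q[:,:2]*1000).astype(np.float32)),len(q))
q=W[(W[...,2]>.045)&(W[...,2]<.1)&(abs(W[...,0]-.482)<.025)&(abs(W[...,1]-.032)<.03)]
print('rk',q.mean(0),q.min(0),q.max(0),len(q),cv2.minAreaRect((q[:,:2]*1000).astype(np.float32)))
```

```text
[0.45584955 0.08787151 0.20117798] [-3.14145505e+00  2.74592258e-04  1.35207882e+00] [-0.66146496  0.33491291  0.49741151  2.02596189 -0.21378845  0.83053189
 -0.26092522]
block ((537.7158203125, 53.51009750366211), (132.78233337402344, 145.96002197265625), 77.36183166503906) 6356
rk [0.48374932 0.03630736 0.07670179] [0.47665739 0.01988636 0.05481579] [0.49108088 0.04820558 0.08515696] 461 ((484.03961181640625, 33.69617462158203), (29.104665756225586, 9.035587310791016), 76.98326873779297)
```

View pics/w1.png

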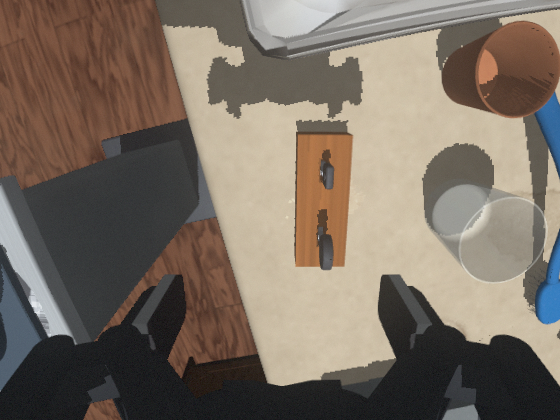

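The wrist view shows the block at (323,200), the square key at (328,174), and the round key edge-on at (325,250). The fingers are at the bottom and the glass is well to the right.

Run:
```python
from h import *
z=np.load('w1.npz'); m={k:z[k] for k in z.files}; p=m['p']
for k in('fx','fy','cx','cy','k1'): m[k]=float(m[k])
W=cloud(m,m['d']); hsv=cv2.cvtColor(p,cv2.COLOR_BGR2HSV)
M=((hsv[...,0]<20)&(hsv[...,1]>110)&(W[...,2]>.026)&(W[...,2]<.038)); M[:110]=0;M[280:]=0;M[:,:280]=0;M[:,370:]=0
v,u=np.nonzero(M); P=np.array([onz(m,a,b,.032)[:2]*1000 for a,b in zip(u,v)],np.float32)
R=cv2.minAreaRect(P); print(R); c=np.array(R[0]); a=np.deg2rad(76.9)
print('slot',c-33*np.array([np.cos(a),np.sin(a)]),'other',c+33*np.array([np.cos(a),np.sin(a)]))
q=W[(W[...,2]>.045)&(W[...,2]<.1)&(abs(W[...,0]-.495)<.025)&(abs(W[...,1]-.096)<.03)]
print('sq',q.min(0),q.max(0),cv2.minAreaRect((q[:,:2]*1000).astype(np.float32)))
q=W[(W[...,2]>.06)&(W[...,2]<.1)&(abs(W[...,0]-.482)<.025)&(abs(W[...,1]-.032)<.03)]
print('rk',q.max(0),cv2.minAreaRect((q[:,:2]*1000).astype(np.float32)))
```

```text
((490.78338623046875, 64.44108581542969), (132.04898071289062, 50.03599166870117), 77.37654876708984)
slot [483.30389309  32.2998789 ] other [498.26287938  96.58229274]
sq [0.49410576 0.08657417 0.04508524] [0.50422985 0.10662091 0.06562817] ((499.0652770996094, 96.8053970336914), (19.81635284423828, 7.527146816253662), 80.52753448486328)
rk [0.49108088 0.04820558 0.08515696] ((484.03961181640625, 33.69617462158203), (29.104665756225586, 9.035587310791016), 76.98326873779297)
```

Call:
drive_tool(targets=[[-0.3,0.25,0.2,0,0,0,1],[-0.48,0.39,0.5,0,0,0,1],[-0.48,0.39,0.8,0,0,0,1],[-0.48,0.39,0.8,0,0,0,1]])

```text
clock: 3.0
position: [0.4812, 0.0314, 0.1187]
tool_rot: [-3.136, 0.002, 1.348]
contact_force: [-0.4, 0.1, 0.1]
width: 0.0857
finger_force: 0.0
```

Run:
```python
from h import *
s=manip.get_state(); print(s['position'],s['tool_rot'])
m=imaging.camera_model('wrist'); p,d=imaging.get_image('wrist'); cv2.imwrite('pics/w2.png',p)
W=cloud(m,d)
q=W[(W[...,2]>.06)&(W[...,2]<.1)&(abs(W[...,0]-.482)<.025)&(abs(W[...,1]-.032)<.03)]
print('rk',q.max(0),cv2.minAreaRect((q[:,:2]*1000).astype(np.float32)))
```

```text
[0.48123515 0.03143539 0.11867784] [-3.13638795e+00  2.03529662e-03  1.34786972e+00]
rk [0.49198084 0.04800008 0.08503317] ((484.9219055175781, 33.49460220336914), (28.64906120300293, 9.115036010742188), 77.40705871582031)
```

View pics/w2.png

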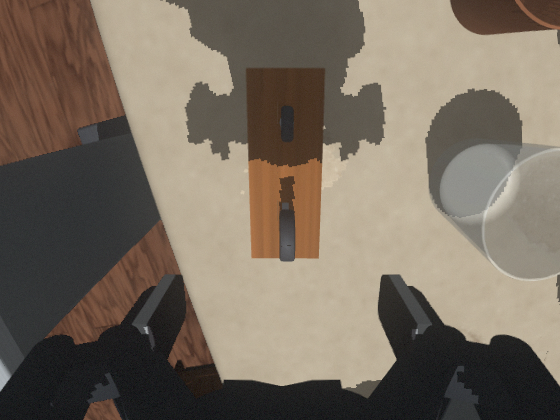

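The wrist view shows the round key at (287,235), about 2.5 mm right of the fingers' midline. I'm going down with that correction.

Call:
drive_tool(targets=[[0.02,0.025,0.2,0,0,0,1],[0.02,0.025,0.4,0,0,0,1],[0.02,0.025,0.6,0,0,0,1],[0.02,0.025,0.69,0,0,0,1],[0.02,0.025,0.69,0,0,0,1],[0.02,0.025,0.69,0,0,0,1]])

```text
clock: 3.65
position: [0.4866, 0.0336, 0.0534]
tool_rot: [3.141, -0.001, 1.346]
contact_force: [0.1, 0.0, -0.3]
width: 0.0855
finger_force: 0.0
```

Call:
drive_tool(targets=[[-0.005,-0.02,0.04,0,0,0,1],[-0.005,-0.02,0.04,0,0,0,1],[-0.005,-0.02,0.04,0,0,0,1]], newtons=40)

```text
clock: 3.95
position: [0.484, 0.0333, 0.0486]
tool_rot: [3.141, -0.0, 1.345]
contact_force: [0.5, -0.0, -0.6]
width: 0.0855
finger_force: 0.0
```

Call:
drive_tool(targets=[[0,0,0,0,0,0,0],[0,0,0,0,0,0,0],[0,0,0,0,0,0,0],[0,0,0,0,0,0,0],[0,0,0,0,0,0,0],[0,0,0,0,0,0,0],[0,0,0,0,0,0,0],[0,0,0,0,0,0,0]], newtons=40)

```text
clock: 4.75
position: [0.484, 0.0333, 0.0483]
tool_rot: [3.142, -0.0, 1.345]
contact_force: [0.1, -0.3, 1.7]
width: 0.0085
finger_force: 41.3
```

Call:
drive_tool(targets=[[0,0,0,0,0,0,0],[0,0,0,0,0,0,0],[0,0,-0.1,0,0,0,0],[0,0,-0.2,0,0,0,0],[0,0,-0.4,0,0,0,0],[0,0,-0.7,0,0,0,0],[0,0,-1,0,0,0,0],[0,0,-1,0,0,0,0]], newtons=90)

```text
clock: 5.55
position: [0.4859, 0.0332, 0.1522]
tool_rot: [3.136, -0.002, 1.345]
contact_force: [0.4, -0.3, -0.0]
width: 0.0078
finger_force: 87.7
```

Call:
drive_tool(targets=[[-0.45,0.1,-0.2,0,0,0,0],[-0.9,0.2,-0.5,0,0,0,0],[-1,0.2,-0.5,0,0,0,0]])

```text
clock: 5.85
position: [0.4819, -0.0734, 0.2013]
tool_rot: [3.136, 0.001, 1.341]
contact_force: [-1.5, 0.5, -0.9]
width: 0.008
finger_force: 87.7
```

Call:
drive_tool(targets=[[-0.45,0.1,0,0,0,-0.1,0],[-0.9,0.2,0,0,0,-0.21,0],[-1,0.2,0,0,0,-0.215,0],[-1,0.2,0,0,0,-0.215,0],[-1,0.2,0,0,0,-0.215,0]])

```text
clock: 6.35
position: [0.4781, -0.1691, 0.1979]
tool_rot: [-3.141, -0.001, 1.57]
contact_force: [-0.5, 0.7, -0.4]
width: 0.0078
finger_force: 87.7
```

Run:
```python
from h import *
s=manip.get_state(); print(s['position'],s['tool_rot'],s['joint_pos'])
m=imaging.camera_model('wrist'); p,d=imaging.get_image('wrist'); cv2.imwrite('pics/w3.png',p); np.savez('w3.npz',p=p,d=d,**m)
W=cloud(m,d)
q=W[(W[...,2]>.095)&(W[...,2]<.105)&(abs(W[...,0]-.478)<.06)&(abs(W[...,1]+.287)<.06)]
print('case',len(q),q.mean(0),cv2.minAreaRect((q[:,:2]*1000).astype(np.float32)))
```

```text
[ 0.47806537 -0.16913638  0.19787297] [-3.14074143e+00 -1.15615239e-03  1.56986224e+00] [-0.06705163  0.39637302  0.44450485  1.93034165 -0.22126329  0.86340343
  0.49134679]
case 464 [ 0.47857423 -0.29992167  0.09969122] ((478.8756103515625, -298.02984619140625), (20.81446647644043, 29.35749053955078), 88.33020782470703)
```

View pics/w3.png

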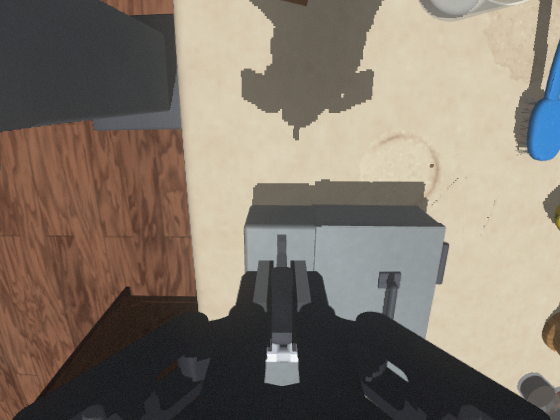

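The gripper hides the lock here. The key hangs straight, with its tip near (282,238). I'm moving past the lock so the camera can see it.

Call:
drive_tool(targets=[[-0.45,0,0,0,0,0,0],[-0.9,0,0,0,0,0,0],[-1,0,0,0,0,0,0]])

```text
clock: 6.7
position: [0.4781, -0.2737, 0.1985]
tool_rot: [3.141, 0.003, 1.568]
contact_force: [-0.9, -0.1, 0.3]
width: 0.0078
finger_force: 87.7
```

Call:
drive_tool(targets=[[-0.4,0,0,0,0,0,0],[-0.7,0,0,0,0,0,0],[-0.7,0,0,0,0,0,0],[-0.7,0,0,0,0,0,0]])

```text
clock: 7.1
position: [0.4787, -0.339, 0.1978]
tool_rot: [-3.141, -0.001, 1.571]
contact_force: [0.8, 0.7, -0.4]
width: 0.0081
finger_force: 87.7
```

Run:
```python
from h import *
s=manip.get_state(); print(s['position'],s['tool_rot'])
m=imaging.camera_model('wrist'); p,d=imaging.get_image('wrist'); cv2.imwrite('pics/w4.png',p); np.savez('w4.npz',p=p,d=d,**m)
W=cloud(m,d)
q=W[(W[...,2]>.095)&(W[...,2]<.105)&(abs(W[...,0]-.478)<.06)&(abs(W[...,1]+.287)<.06)]
print('case',len(q),q.mean(0),cv2.minAreaRect((q[:,:2]*1000).astype(np.float32)))
t=s['position']-[0,0,.041]; print('tip exp px',proj(m,[t,t+[0,.009,.0],t-[0,.009,0],s['position']]))
```

```text
[ 0.47870092 -0.33897444  0.19779241] [-3.14099772e+00 -1.20521240e-03  1.57105369e+00]
case 3688 [ 0.47991882 -0.28590142  0.09974772] ((479.9141540527344, -286.7118835449219), (43.931575775146484, 44.34065628051758), 89.04497528076172)
tip exp px [[280.50149342 243.578877  ]
 [280.50035203 229.25052896]
 [280.50291076 257.4813817 ]
 [280.19390916 278.51008616]]
```

View pics/w4.png

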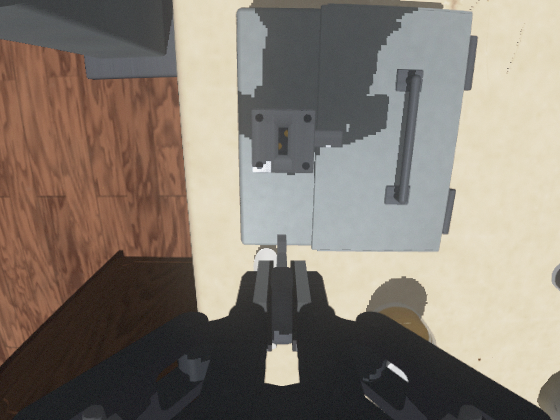

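The view shows the lock case at (283,141) with the slot at about (283,141) along the image vertical, the tongue at (328,139) to +x, and the key bit in hand with its tip near (282,237).

Run:
```python
from h import *
z=np.load('w4.npz'); m={k:z[k] for k in z.files}; p=m['p']
for k in('fx','fy','cx','cy','k1'): m[k]=float(m[k])
d=m['d'];W=cloud(m,d)
print(np.round(W[120:164:3,283,2],3), np.round(W[141,270:298,2],3))
sub=W[115:168,258:310,2]; M=np.zeros(d.shape,np.uint8); M[115:168,258:310]=(sub<.094)
n,l,st,ce=cv2.connectedComponentsWithStats(M)
for i in range(1,n): 
  if st[i,4]>15: print(st[i],ce[i],onz(m,*ce[i],.1))
a=cv2.resize(p[105:180,245:325],None,fx=5,fy=8,interpolation=2);b=cv2.resize(p[215:290,245:325],None,fx=5,fy=8,interpolation=2)
cv2.imwrite('pics/c5.png',cv2.hconcat([a,b]))
D=d[225:262,265:300]; print(np.round(D[::3]*1000).astype(int)[:, ::2])
```

```text
[0.101 0.101 0.099 0.075 0.076 0.076 0.075 0.076 0.076 0.077 0.077 0.089
 0.097 0.101 0.102] [0.1   0.1   0.098 0.1   0.1   0.099 0.099 0.097 0.083 0.075 0.075 0.077
 0.077 0.076 0.076 0.075 0.076 0.09  0.096 0.099 0.099 0.1   0.101 0.1
 0.099 0.1   0.099 0.098]
[278 128  10  27 259] [282.44401544 140.81467181] [ 0.47985267 -0.28603879  0.1       ]
[[293 293 294 294 293 292 293 294 292 293 293 294 292 292 294 292 293 293]
 [294 294 294 294 294 294 294 294 294 295 295 293 294 293 294 293 294 295]
 [295 294 296 296 295 295 295 295 294 295 294 295 296 295 296 297 295 294]
 [295 296 296 295 296 296 192 193 193 193 193 295 296 297 296 296 295 296]
 [296 297 297 297 296 296 189 189 189 189 187 296 296 296 296 295 297 296]
 [298 296 296 298 298 298 184 186 185 185 184 297 297 296 297 297 297 298]
 [298 299 299 298 299 298 184 185 184 184 184 298 298 297 297 299 299 299]
 [371 371 371 372 371 370 184 184 185 185 185 372 371 370 371 371 371 372]
 [364 363 363 363 371 373 185 185 186 184 184 372 372 372 373 373 372   0]
 [369 369 367 365 366 373 184 185 184 185 185 373 373 373 372 373 372 374]
 [369 370 369 369 368 368 184 183 182 182 184 375 374 375 374 374 374 374]
 [373 372 373 372 370 370 180 180 179 178 179 376 374 375 375 377 375 375]
 [152 153 153 153 373 373 178 174 175 175 177 376 375 152 153 153 152 152]]
```

View pics/c5.png

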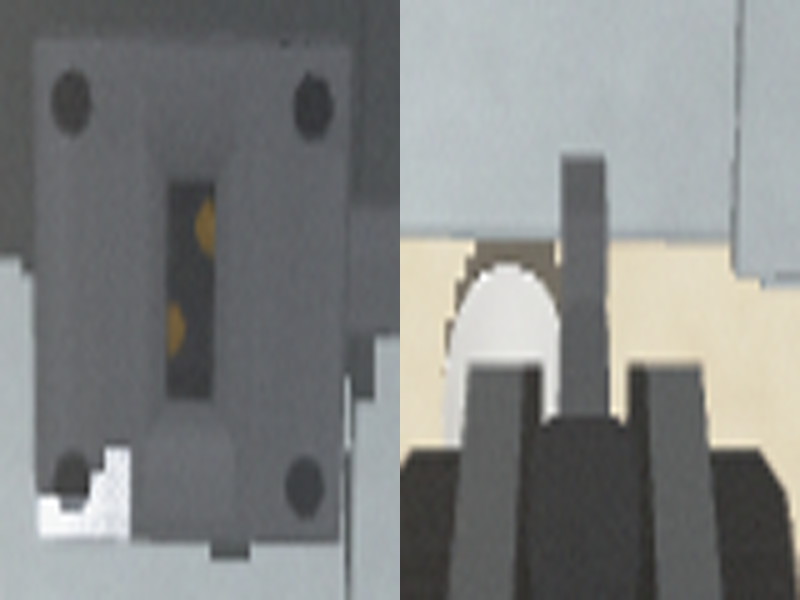

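The slot mid is at about column 283, with the bronze pins visible inside. The bit in hand is at columns 277–286 and rows 234–262, which matches its expected place to within about 1 mm. I'm moving over the keyhole.

Call:
drive_tool(targets=[[0.3,0.01,0,0,0,0.012,0],[0.526,0.01,0,0,0,0.012,0],[0.526,0.01,0.2,0,0,0.012,0],[0.526,0.01,0.43,0,0,0.012,0],[0.526,0.01,0.43,0,0,0.012,0],[0.526,0.01,0.43,0,0,0.012,0]], newtons=120)

```text
clock: 7.75
position: [0.4795, -0.2866, 0.1556]
tool_rot: [-3.141, -0.001, 1.56]
contact_force: [-0.1, 0.4, -0.6]
width: 0.0077
finger_force: 117.1
```

Run:
```python
from h import *
s=manip.get_state(); print(s['position'],s['tool_rot'],s['contact_force'],s['torque'])
m=imaging.camera_model('wrist'); p,d=imaging.get_image('wrist'); cv2.imwrite('pics/w6.png',cv2.resize(p[150:300,180:380],None,fx=4,fy=4,interpolation=2))
W=cloud(m,d)
q=W[(W[...,2]>.096)&(W[...,2]<.104)&(abs(W[...,0]-.478)<.04)&(abs(W[...,1]+.287)<.04)]
print('case',len(q),q.mean(0),cv2.minAreaRect((q[:,:2]*1000).astype(np.float32)))
q=W[(W[...,2]>.11)&(W[...,2]<.13)&(abs(W[...,0]-.478)<.02)&(abs(W[...,1]+.287)<.02)]
print('bit',len(q),q.mean(0),q.min(0),q.max(0))
```

```text
[ 0.47950686 -0.28659663  0.15556742] [-3.14101311e+00 -7.14191059e-04  1.55950357e+00] [-0.12639669  0.3724099  -0.63825224] [-0.03071813  0.04156586 -0.01262558]
case 4020 [ 0.47997426 -0.28350895  0.09974053] ((479.9648742675781, -286.4830627441406), (44.896873474121094, 44.185604095458984), 89.21583557128906)
bit 172 [ 0.47982484 -0.28098112  0.12691467] [ 0.477567   -0.28684359  0.11852884] [ 0.48248892 -0.27808025  0.12995134]
```

View pics/w6.png

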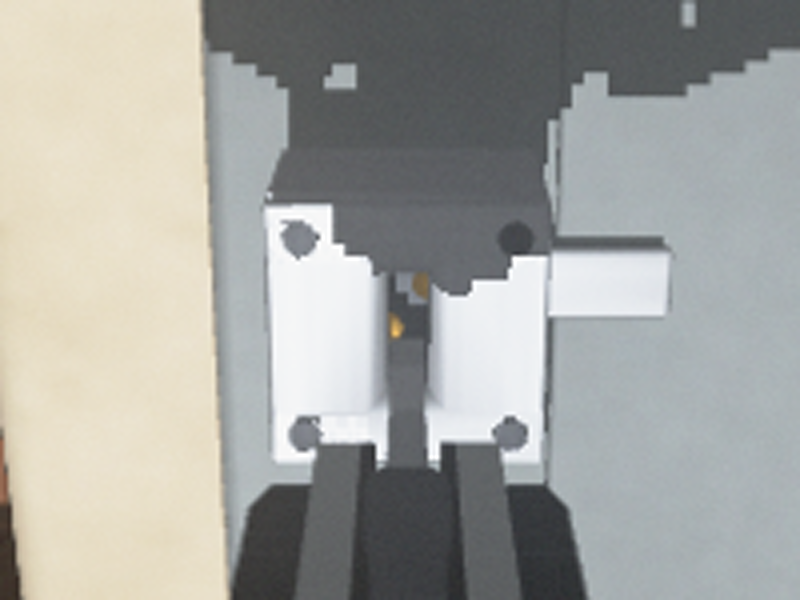

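The bit sits centred over the slot to within 1 mm. I'm lowering it gently.

Call:
drive_tool(targets=[[0,0,0.05,0,0,0,0],[0,0,0.1,0,0,0,0],[0,0,0.15,0,0,0,0],[0,0,0.18,0,0,0,0],[0,0,0.21,0,0,0,0],[0,0,0.21,0,0,0,0]])

```text
clock: 8.4
position: [0.4792, -0.2871, 0.1339]
tool_rot: [-3.141, -0.001, 1.558]
contact_force: [-0.2, 3.8, -0.5]
width: 0.0075
finger_force: 117.9
```

Call:
drive_tool(targets=[[0.008,0,0.02,0,0,0,0],[0.008,0,0.04,0,0,0,0],[0.008,0,0.06,0,0,0,0],[0.008,0,0.06,0,0,0,0]])

```text
clock: 8.8
position: [0.4789, -0.2866, 0.1278]
tool_rot: [-3.141, -0.001, 1.558]
contact_force: [0.4, 3.4, -1.1]
width: 0.0076
finger_force: 117.7
```

Call:
drive_tool(targets=[[0.008,0,0.02,0,0,0,0],[0.008,0,0.03,0,0,0.025,0],[0.008,0,0.04,0,0,-0.025,0],[0.008,0,0.05,0,0,0,0]])

```text
clock: 9.2
position: [0.4789, -0.2865, 0.1237]
tool_rot: [-3.142, -0.0, 1.558]
contact_force: [-2.7, 5.1, 10.3]
width: 0.0077
finger_force: 118.9
```

Call:
drive_tool(targets=[[0,0,0.01,0,0,0.025,0],[0,0,0.02,0,0,-0.025,0],[0,0,0.02,0,0,0.025,0],[0,0,0.02,0,0,0,0]])

```text
clock: 9.6
position: [0.4793, -0.2865, 0.1216]
tool_rot: [3.141, 0.0, 1.555]
contact_force: [-1.3, 5.2, 6.0]
width: 0.0073
finger_force: 118.5
```

Call:
drive_tool(targets=[[0.005,0,0.01,0,0,0.025,0],[0.005,0,0.02,0,0,-0.025,0],[0.005,0,0.02,0,0,0.025,0],[0.005,0,0.02,0,0,0,0]])

```text
clock: 10.0
position: [0.4795, -0.2864, 0.1198]
tool_rot: [3.141, 0.001, 1.555]
contact_force: [-1.4, 3.1, 8.0]
width: 0.0076
finger_force: 118.8
```

Call:
drive_tool(targets=[[0.005,0,0.01,0,0,0.025,0],[0.005,0,0.02,0,0,-0.025,0],[0.005,0,0.03,0,0,0.025,0],[0.005,0,0.03,0,0,0,0]])

```text
clock: 10.4
position: [0.4794, -0.2863, 0.1167]
tool_rot: [3.14, 0.001, 1.555]
contact_force: [-1.2, 1.6, 3.6]
width: 0.0075
finger_force: 117.9
```

Call:
drive_tool(targets=[[0,0,0.01,0,0,0.025,0],[0,0,0.02,0,0,-0.025,0],[0,0,0.03,0,0,0.025,0],[0,0,0.03,0,0,0,0]])

```text
clock: 10.8
position: [0.4797, -0.2865, 0.1158]
tool_rot: [3.139, 0.001, 1.554]
contact_force: [-6.6, 6.0, 32.3]
width: 0.0074
finger_force: 122.8
```

Run:
```python
from h import *
s=manip.get_state(); print(s['position'],s['tool_rot'],s['contact_force'],s['torque'])
m=imaging.camera_model('wrist'); p,d=imaging.get_image('wrist'); cv2.imwrite('pics/w7.png',cv2.resize(p[200:300,200:360],None,fx=5,fy=5,interpolation=2))
```

```text
[ 0.47971362 -0.28651953  0.11578725] [3.13855034e+00 1.26241597e-03 1.55428190e+00] [-6.63861276  5.97179871 32.33661118] [ 1.52829463  1.47651344 -0.01123719]
```

View pics/w7.png

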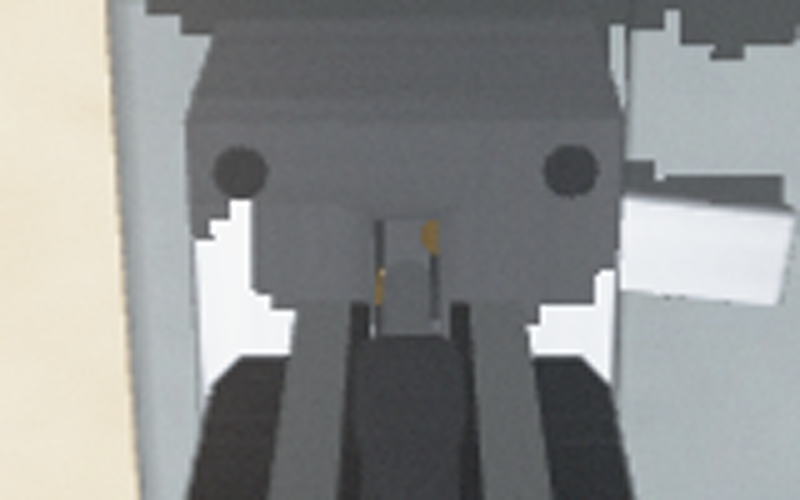

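The key sits deep in the slot with the floor taking 32 N, which is above what a pin takes, so it is home. I'm easing the push and turning clockwise.

Call:
drive_tool(targets=[[0,0,-0.008,0,0,0,0],[0,0,-0.008,0,0,0.1,0],[0,0,-0.008,0,0,0.2,0],[0,0,-0.008,0,0,0.3,0],[0,0,-0.008,0,0,0.4,0],[0,0,-0.008,0,0,0.4,0]])

```text
clock: 11.45
position: [0.4799, -0.2865, 0.1159]
tool_rot: [3.138, 0.001, 1.134]
contact_force: [-2.4, 4.9, 22.5]
width: 0.0078
finger_force: 121.3
```

Call:
drive_tool(targets=[[0,0,-0.005,0,0,0.1,0],[0,0,-0.005,0,0,0.2,0],[0,0,-0.005,0,0,0.3,0],[0,0,-0.005,0,0,0.4,0],[0,0,-0.005,0,0,0.5,0],[0,0,-0.005,0,0,0.6,0],[0,0,-0.005,0,0,0.6,0]])

```text
clock: 12.15
position: [0.4802, -0.2868, 0.116]
tool_rot: [3.138, -0.001, 0.506]
contact_force: [-0.7, 3.2, 15.6]
width: 0.0073
finger_force: 120.5
```

Run:
```python
from h import *
s=manip.get_state(); print(s['position'],s['tool_rot'],s['contact_force'],s['torque'],s['joint_pos'])
```

```text
[ 0.48017554 -0.2868217   0.1160107 ] [ 3.13804752e+00 -1.02792856e-03  5.05696249e-01] [-0.67262446  3.20575908 15.63701038] [0.75053286 0.09680399 0.06044373] [ 0.01632867  0.64227507  0.70275896  1.9061379  -0.56999873  0.79859943
 -0.03379947]
```

Call:
drive_tool(targets=[[0,0,0,0,0,0.1,0],[0,0,0,0,0,0.2,0],[0,0,0,0,0,0.3,0],[0,0,0,0,0,0.4,0],[0,0,0,0,0,0.48,0],[0,0,0,0,0,0.53,0],[0,0,0,0,0,0.55,0],[0,0,0,0,0,0.55,0]])

```text
clock: 12.95
position: [0.4806, -0.2873, 0.1161]
tool_rot: [3.138, -0.004, -0.067]
contact_force: [1.2, 1.1, 12.9]
width: 0.0076
finger_force: 119.8
```

Run:
```python
from h import *
s=manip.get_state(); print(s['position'],s['tool_rot'],s['contact_force'],s['torque'])
m=imaging.camera_model('top'); p,d=imaging.get_image('side'); 
p2,_=imaging.get_image('wrist')
cv2.imwrite('pics/e1.png',cv2.hconcat([cv2.resize(p[200:300,190:290],(400,400),interpolation=2),cv2.resize(p2[180:300,220:340],(400,400),interpolation=2)]))
```

```text
[ 0.4806409  -0.28730367  0.11609724] [ 3.13813307 -0.00352216 -0.06680104] [ 1.20845109  1.09772413 12.91121463] [ 0.3052605  -0.25953053  0.19592508]
```

View pics/e1.png

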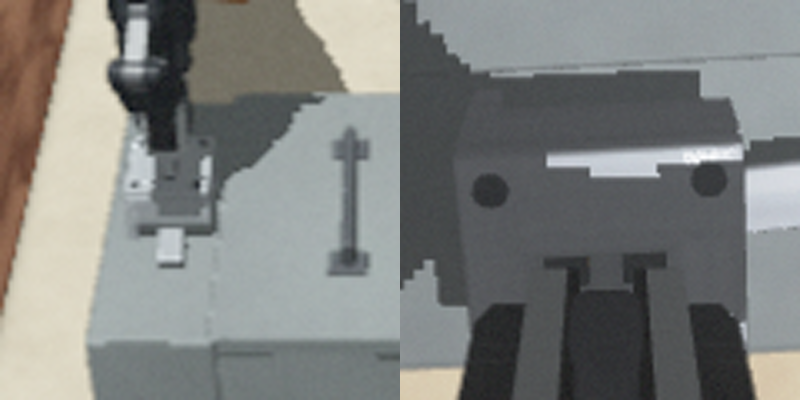

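The side view shows the tongue pointing to -y, off the lid, at (170,245) in the crop. The wrist moment of 0.20 N m is above the spring's 0.10, so the key is at its stop. I'm holding it there and handing in.

Call:
drive_tool(targets=[[0,0,0,0,0,0,0],[0,0,0,0,0,0,0],[0,0,0,0,0,0,0]])

```text
clock: 13.35
position: [0.4806, -0.2873, 0.1161]
tool_rot: [3.138, -0.004, -0.066]
contact_force: [0.9, 0.7, 12.8]
width: 0.0072
finger_force: 119.8
```

```bash
python3 -c "
from plant import manip
s=manip.get_state(); print(s['tool_rot'],s['torque'],s['finger_force']); print(manip.job_done())"
```

```text
[ 3.13836305 -0.00367646 -0.06612576] [ 0.20370539 -0.31346613  0.20423451] 119.78352069854736
the job is handed in; nothing more can be done
None
```

I put the round key all the way into the lock and turned it a quarter clockwise to its stop; the tongue is off the lid, the gripper is still holding the key turned, and I handed the job in at about 13.4 s.

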